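# Press the worn bushing out of a roll-stand bearing housing

## Robot

A 7-joint arm with a two-finger parallel gripper is mounted at the origin on the work surface. World frame = base frame: x ahead of the robot, y to its left, z up, the work surface at z = 0. Lengths are in m, angles in rad, forces in N, time in s.
With the tool pointing down it reaches from about 0.425 to 0.825 m from the base axis. Payload 3.6 kg.
Tool frame: the origin (TCP) lies between the finger pads; the fingertips stand 8 mm ahead of it and the grasp point (between the pads) lies 11 mm behind it; z points along the fingers, y is the line along which they close (so a half turn about z gives the same grasp; the last joint's range is limited). The gripper opens to 93 mm and grips with 3 to 60 N. Pads are 15 mm wide; open, the fingers measure 128 mm over their backs; the gripper's body (75 mm by 188 mm) begins 65 mm behind the grasp point.
Start: joints at [-1.143, 0.615, -0.013, 1.423, 0.008, 1.103, -0.04], TCP at [0.285, 0.584, 0.227] pointing down, gripper open.
Joint ranges: [-3.12, 3.12], [-0.3, 2.06], [-1.34, 1.32], [0.26, 2.42], [-1.36, 4.5], [0.01, 1.98], [-2.84, 2.84]. Speed limits (rad/s): [2.79, 2.79, 3.14, 3.14, 3.14, 3.14, 3.14].

## Interface

Orientations are given as a unit quaternion [w, x, y, z].
In Python, from workcell import monitor, eyes, bot gives the robot as it stands.
- The arm moves only by the tool step_arm, never from a script. Its argument "plan" is a list of rows, each a list of 3 entries, a list of its own where there are three numbers: the opening, from -1 (shut) to 1 (fully open), so that 0 is half open, then the shift along the tool's x, y, z normalised to -1 to 1, where 1 is 200 mm, then the turn, a rotation vector about the tool's x, y, z normalised to -1 to 1, where 1 is 0.5 rad. In form: [[grip, [x, y, z], [ax, ay, az]], ...]. A call has 1 to 12 rows; each row is the pose to reach, as a shift and turn from the pose commanded when the call began, along the tool's axes at that moment; what a row does not reach only later rows make up. A row lasts 1/10 s, in which the tool goes at most 50 mm and 8.59 degrees, less where a joint would pass 70% of its speed; a pose out of reach is approached as far as the arm can. A call with a number of a shift or a turn outside -1 to 1 is refused whole. A call with a gripper value outside its range is refused whole. The fingers move at their own pace and stop on an object; "squeeze" is the grip in N (left out, the last holds). Time passes only in rows, so rows that repeat a pose let the fingers close. It gives the time, the measured TCP pose, the force, the opening and the grip force at its end, in the units of the state.
- monitor.state(): the state, without advancing time (a new reading comes with each control period).
- eyes.grab_frame(name): name is "side" or "top" or "wrist"; returns a dict with "pixels" (400x640x3 uint8, red, green, blue), "depth" (400x640 float32, m along the optical axis (not along the pixel's ray), 0 where there is no reading), "mtx" (3x3 intrinsics, pixels), "dist_coeffs" ([k1, k2, p1, p2, k3] as OpenCV has them; the pictures are not rectified), "position" and "attitude" of the camera in the world; the wrist camera has in their place "mount" (4x4, takes a point from camera to tool coordinates, whose origin is the TCP and whose axes are the flange's). Camera axes: x right, y up, looking along -z (the intrinsics and any distortion apply to the point x, -y, -z); pixel columns grow to the right and rows downward; lengths in m; the calibration is good to about 2 mm. A picture is of the moment at which its call begins: read the wrist's pose just before it.
- bot.finish_job(): hands the job in; it is judged then, once.
The state is a dict: "time": time; "joints": joint angles; "qvel": joint speeds; "joint_efforts": joint torques, N m; "tool_pos": TCP position; "eef_rot": TCP orientation; "force": force on the tool from outside, world axes, zero at the start; "wrist_torque": the same for the moment, N m; "gripper_width": opening from 0.0 (shut) to 1.0 (fully open); "finger_force": force on a finger pad.
Only numpy, scipy, OpenCV 4.12 (cv2) and the standard library are available. Lean on these libraries where they do the work, as an engineer would, in place of code of your own. Each camera call takes 0.05 s, during which the arm holds its last target. There are 200 camera calls.

## Task

Take the steel drift out of its wooden holder, feel for the bore of the bearing housing on the stand and press the worn bushing down through it, gently, until it drops out onto the stand's base. Then put the drift back upright in its holder, fully home, and leave the other things on the bench alone.

Things in the scene. Friction and masses are not known exactly. Their poses are not given: they have to be found in the camera images.
- drift: Loose steel drift, 130 mm long, 0.2 to 0.4 kg, upright in the holder at the start. Origin at the centre of its flat nose, z up along it. Round shank 19 mm across and 60 mm long (last 3 mm taper to a 15 mm nose), collar 34 mm across at z = 60 to 68 mm, square grip 18 x 18 mm at z = 68 to 130 mm, flats facing its x and y.
- drift_grip (a point): Best place to grip the drift, on two opposite flats: the middle of the pads 104 mm above the nose, so that the fingertips stay clear of the collar.
- drift_tip (a point): Centre of the drift's flat nose (the drift's origin).
- stand: Fixed steel press stand, 120 x 110 mm: base plate 12 mm thick, two cheeks, top plate at 72 mm on rubber cushions (give 2 mm per 10 N, 6 mm at most); front and back open. Origin at the centre of its underside, z up. It carries housing and bushing; the drift must load them with less than 35 N at any moment: feel with 5 N at 15 mm/s or less. Robot does not lean on it.
- stand_axis (a point): Point on the stand's middle axis, 112 mm above the bench, level with the flat top of the round aluminium housing (70 mm across, 40 mm high, upright through bore 24 mm across in its centre). The housing is clamped off-centre: the bore's middle lies 7 mm to the side of this point in an unmeasured direction, to be felt for or seen. If the nose sinks below this height it is in.
- bushing (a joint): Travel (m, down) of the worn bronze bushing (tube 23 mm outside, 10 mm inside, 22 mm long) in the bore. At 0 its top is 10 mm below the bore mouth; it starts at 0 to 0.005. Spring balls grip it: it slides at 10 to 15 N (press slowly, stop at 22 N). At 0.019, nose 29 mm below the sunken mouth, they let go and it falls to 0.068, onto the base. Nose may go 38 mm deep.
- holder: Fixed wooden block 70 x 70 x 70 mm with an upright through hole 24 mm across in its middle, mouth slightly chamfered. Origin at the centre of its underside on the bench, z up.
- holder_mouth (a point): Centre of the holder's hole at its top face, 70 mm above the bench. With the drift fully home its collar rests on this face and its nose is 60 mm below this point.
- tape_roll: Bystander: cardboard tape core lying flat, 90 mm in diameter, 48 mm high; origin at the centre of its underside.
- bottle: Bystander: small green bottle, 44 mm in diameter, 130 mm high, standing; origin at the centre of its underside.
- carton: Bystander: cardboard box 90 x 120 x 50 mm; origin at the centre of its underside.
Not all that is in view belongs to the job. Several things have the shape of the stand; the one meant has the colours described above. Leave any black or pink look-alike of the holder alone.

How it is judged:
On the way, in this order (a step that is already met when the one before it is completed fails the run):
1. the drift's nose is in the bore, more than 9 mm below its height at rest, the bushing still held in it (z of drift_tip in the frame of stand_axis below -0.009 m and horizontal distance between drift_tip and stand_axis below 0.013 m and value of joint bushing below 0.022 m), for 0.1 s.
2. the bushing has dropped out of the far side, with the drift still in the bore (value of joint bushing above 0.06 m and z of drift_tip in the frame of stand_axis below -0.009 m and horizontal distance between drift_tip and stand_axis below 0.013 m), for 0.1 s.
At the end, for the whole second after the job is handed in: The bushing stands on the stand's base (travel above 0.06 m); the drift is back in the holder, upright within 0.12 rad, its nose within 6 mm of the hole's axis and at least 56 mm below the hole's mouth (60 mm is fully home), at rest (value of joint bushing above 0.06 m and horizontal distance between drift_tip and holder_mouth below 0.006 m and z of drift_tip in the frame of holder_mouth below -0.056 m and angle between drift's own z axis and vertical below 0.12 rad and linear speed of drift below 0.02 m/s); the robot touches nothing.
It fails at once if the drift loads the stand, housing or bushing with more than 35 N (contact force between drift and stand above 35 N).
It fails at once if the robot leans on the stand with more than 10 N (contact force between any of the fingers, the arm and stand above 10 N).
It fails at once if a bystander is moved by more than 20 mm (distance of any of tape_roll, bottle, carton from where it was at the start of the episode above 0.02 m).
It also fails if it takes over 64 s, if anything falls off the work surface, if the arm or the gripper's body presses on something with over 40 N, if the wrist force passes 120 N, or if a joint passes its speed limit or range.

## Working session

There is one attempt and no reset: what is moved stays moved. The work goes in short steps, Python scripts to look and compute and a tool call to move; the robot and the scene stay as the last step left them, time stands still between calls to the robot, and variables do not carry over. Pictures are saved under pics/ and viewed, at most 10 in all, crops included, and the job is handed in when it is done.

Besides the shell and the picture viewer there is one more tool, called by a JSON object that holds its "api" and its "payload", one argument or row to a line. step_arm: Moves the arm, as the interface text tells. Its arguments: {"type":"object","properties":{"plan":{"type":"array"},"squeeze":{"type":"number"}},"required":["plan"]}

```bash
mkdir -p pics; cat > h.py <<'E'
import numpy as np, cv2
from scipy.spatial.transform import Rotation as R
from workcell import monitor, eyes, bot
def q(w): return R.from_quat([w[1],w[2],w[3],w[0]])
def cloud(f, T=None):
    h,w=f['depth'].shape
    u,v=np.meshgrid(np.arange(w),np.arange(h))
    p=cv2.undistortPoints(np.stack([u,v],-1).reshape(-1,1,2).astype(np.float32),f['mtx'],np.array(f['dist_coeffs'])).reshape(h,w,2)
    d=f['depth']; P=np.stack([p[...,0]*d,-p[...,1]*d,-d],-1)
    if T is None:
        att=np.array(f['attitude']); Rm=att if att.shape==(3,3) else q(att).as_matrix(); t=np.array(f['position'])
    else: Rm,t=T[:3,:3],T[:3,3]
    return P@Rm.T+t
def wristT(s,f):
    T=np.eye(4);T[:3,:3]=q(s['eef_rot']).as_matrix();T[:3,3]=s['tool_pos'];return T@np.array(f['mount'])
E
python3 - <<'E'
from h import *
for n in ['top','side']:
    f=eyes.grab_frame(n); cv2.imwrite(f'pics/{n}0.png',f['pixels'][...,::-1]); np.savez(f'{n}0.npz',**f)
    print(n,f['position'],f['attitude'],f['mtx'],f['dist_coeffs'])
print(monitor.state())
E
```

```text
top [ 0.41549012 -0.02319952  1.16376005] [ 0.71219351  0.03857728 -0.03816846 -0.69988239] [[428.63713359   0.         323.22952228]
 [  0.         428.63713359 186.97664805]
 [  0.           0.           1.        ]] [0.02447635 0.         0.         0.         0.        ]
side [ 0.02477166 -0.56629799  0.56786895] [ 0.81667616  0.44438848 -0.17760673 -0.32251321] [[394.40563821   0.         320.79609971]
 [  0.         394.40563821 202.87317476]
 [  0.           0.           1.        ]] [-0.08269404  0.          0.          0.          0.        ]
{'time': 0.1, 'joints': array([-1.14250881,  0.61581486, -0.01262733,  1.42472928,  0.00809877,
        1.10341456, -0.0404079 ]), 'qvel': array([ 0.00071135, -0.0025268 , -0.00067099, -0.00285747, -0.00034552,
        0.00032118,  0.00259213]), 'joint_efforts': array([ 8.49461194e-04, -4.60038972e+01,  2.09772242e-01, -1.66242868e+01,
       -6.12376397e-02,  1.69453444e-02,  9.43680129e-05]), 'tool_pos': array([0.28520438, 0.58331234, 0.22560504]), 'eef_rot': array([-2.50514991e-04,  2.25406943e-01,  9.74264014e-01, -1.13061419e-03]), 'force': array([ 0.15547514, -0.0994163 , -0.1545215 ]), 'wrist_torque': array([-0.05579938, -0.02510904,  0.04260166]), 'finger_force': 0.0, 'gripper_width': 1.0005195483416909}
```

View pics/top0.png

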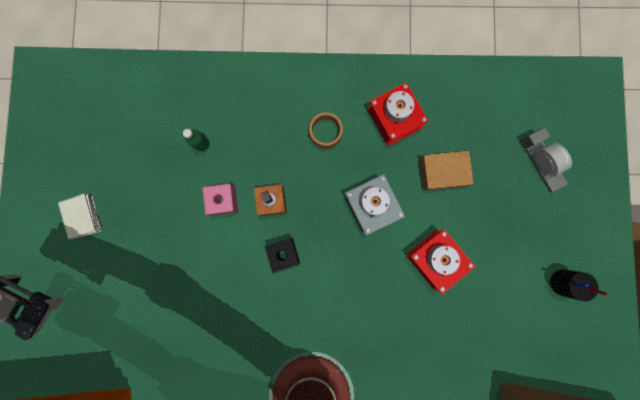

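View pics/side0.png

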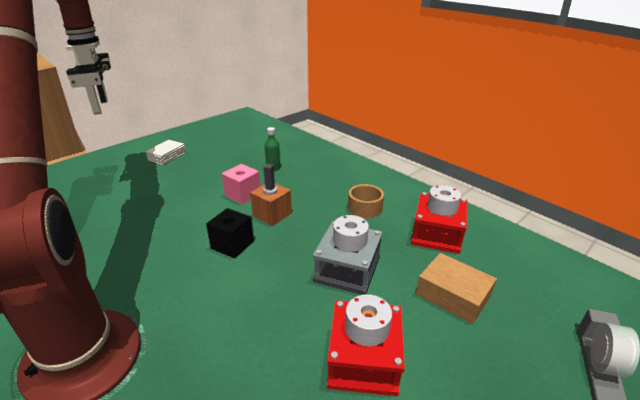

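Top view: stand candidates are the grey steel one (375,203), a red one (400,103) and another red one (445,260). Holder candidates are the wooden one with the drift (270,200), a pink one (219,199) and a black one (283,254). I choose the grey stand and the wooden holder, and I'll measure both and check them in a close crop.

```bash
python3 - <<'E'
from h import *
f=dict(np.load('top0.npz')); P=cloud(f)
im=f['pixels'][...,::-1]
a=cv2.resize(im[165:240,235:315],None,fx=4.7,fy=4.7,interpolation=cv2.INTER_CUBIC)
b=cv2.resize(im[165:240,335:415],None,fx=4.7,fy=4.7,interpolation=cv2.INTER_CUBIC)
cv2.imwrite('pics/crop1.png',np.hstack([a,b]))
def rect(m,name):
    p=P[m][:,:2]; r=cv2.minAreaRect((p*1000).astype(np.float32)); print(name,m.sum(),r,'z',np.median(P[m][:,2]),'mean',p.mean(0)); return r
z=P[...,2]; V,U=np.mgrid[:400,:640]
box=lambda u0,u1,v0,v1:(U>u0)&(U<u1)&(V>v0)&(V<v1)
S=box(335,415,165,240)
rect(S&(z>.06)&(z<.085),'plate')
hs=S&(z>.1)&(z<.125); r=rect(hs,'housing')
p=(P[hs][:,:2]*1000).astype(np.float32); print('circ',cv2.minEnclosingCircle(p))
# hole: deeper/bronze pixels within housing
lo=hs.copy(); 
c=np.array(cv2.minEnclosingCircle(p)[0])/1000
near=np.hypot(P[...,0]-c[0],P[...,1]-c[1])<.03
ho=S&near&(z<.108); print('hole',ho.sum(),U[ho].mean(),V[ho].mean(),np.median(z[ho]))
H=box(245,295,175,225)
rect(H&(z>.06)&(z<.073),'holder'); rect(H&(z>.12),'grip'); rect(H&(z>.074)&(z<.09),'collar')
E
```

```text
plate 1416 ((492.3350830078125, -154.04901123046875), (122.04792785644531, 110.75382232666016), 26.66513442993164) z 0.07215629257224498 mean [ 0.48733091 -0.15363276]
housing 565 ((499.216552734375, -150.62548828125), (66.93916320800781, 66.85137176513672), 1.374178409576416) z 0.11185915116560174 mean [ 0.49951546 -0.15058032]
circ ((500.05145263671875, -150.8590087890625), 34.61641311645508)
hole 83 375.421686746988 200.0120481927711 0.09699128801317691
holder 581 ((501.7987060546875, 116.00239562988281), (70.24244689941406, 70.14864349365234), 8.4343900680542) z 0.06960359277610606 mean [0.50098672 0.11503172]
grip 77 ((457.53143310546875, 54.232383728027344), (174.9061279296875, 21.459835052490234), 54.5056266784668) z 0.13976754702410776 mean [0.48878701 0.09533279]
collar 76 ((503.09527587890625, 113.94157409667969), (64.22957611083984, 55.94009780883789), 5.282418727874756) z 0.07779069778507042 mean [0.49795414 0.11154386]
```

View pics/crop1.png

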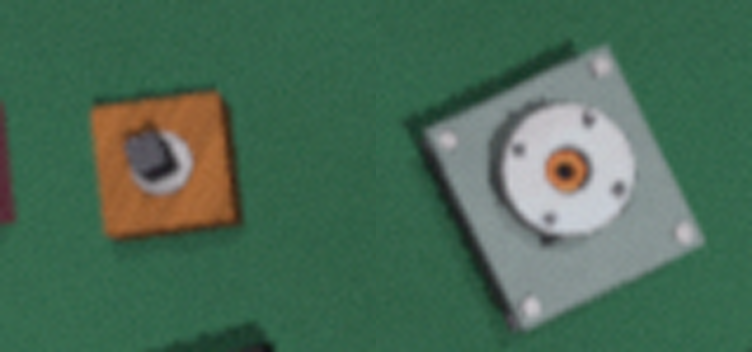

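The crop confirms the wooden holder with the drift and the grey stand, with its bore near crop pixel (566,170). Next I go above the holder.

```bash
cat >> h.py <<'E'
def go(pos, yaw=None, s=None, base=None):
    """shift/turn (normalised) to put TCP at pos, tool straight down with closing axis y at angle yaw (mod pi)"""
    s=s or monitor.state(); Rm=q(s['eef_rot']); d=Rm.inv().apply(np.array(pos)-s['tool_pos'])/.2
    y=Rm.as_matrix()[:,1]; c=np.arctan2(y[1],y[0]); yaw=c if yaw is None else yaw
    yaw=c+(yaw-c+np.pi/2)%np.pi-np.pi/2
    yy=np.array([np.cos(yaw),np.sin(yaw),0]); zz=np.array([0,0,-1.]); xx=np.cross(yy,zz)
    T=R.from_matrix(np.stack([xx,yy,zz],1)); rv=(Rm.inv()*T).as_rotvec()/.5
    print('shift',np.round(d,4),'turn',np.round(rv,4),'cur yaw deg',np.degrees(c),'j7',s['joints'][6],'t',s['time'])
E
python3 -c "
from h import *
go([.48,.16,.30])
f=eyes.grab_frame('wrist');print(f['mount'])"
```

```text
shift [-1.8046 -1.4746 -0.3685] turn [-0.0046  0.      0.    ] cur yaw deg 63.946362740005725 j7 -0.040407903231415986 t 0.1
[[ 6.12432622e-04  9.65790249e-01  2.59323775e-01  7.08929305e-02]
 [ 9.99998761e-01 -9.67599926e-04  1.24194825e-03 -9.58484703e-04]
 [ 1.45038318e-03  2.59322693e-01 -9.65789644e-01 -1.59915365e-01]
 [ 0.00000000e+00  0.00000000e+00  0.00000000e+00  1.00000000e+00]]
```

{"api": "step_arm", "payload": {
  "plan": [
    [1,[-0.2,-0.15,-0.2],[0,0,0]],
    [1,[-0.4,-0.33,-0.37],[0,0,0]],
    [1,[-0.6,-0.5,-0.37],[0,0,0]],
    [1,[-0.8,-0.66,-0.37],[0,0,0]],
    [1,[-0.9,-0.74,-0.37],[0,0,0]],
    [1,[-0.9,-0.74,-0.37],[0,0,0]]
  ]
}}

```text
time: 0.75
tool_pos: [0.3869, 0.364, 0.3013]
eef_rot: [0.002, 0.232, 0.973, -0.002]
force: [-0.0, -0.4, 0.4]
gripper_width: 1.002
finger_force: 0.0
```

{"api": "step_arm", "payload": {
  "plan": [
    [1,[-0.2,-0.15,0],[0,0,0]],
    [1,[-0.4,-0.33,0],[0,0,0]],
    [1,[-0.6,-0.5,0],[0,0,0]],
    [1,[-0.8,-0.66,0],[0,0,0]],
    [1,[-0.9,-0.74,0],[0,0,0]],
    [1,[-0.9,-0.74,0],[0,0,0]],
    [1,[-0.9,-0.74,0],[0,0,0]]
  ]
}}

```text
time: 1.45
tool_pos: [0.4788, 0.1599, 0.3004]
eef_rot: [-0.0, 0.226, 0.974, 0.0]
force: [-0.8, 0.4, -0.2]
gripper_width: 1.001
finger_force: 0.0
```

```bash
python3 - <<'E'
from h import *
s=monitor.state();f=eyes.grab_frame('wrist'); T=wristT(s,f);P=cloud(f,T)
print(s['tool_pos'],s['eef_rot'],s['time'])
cv2.imwrite('pics/w1.png',f['pixels'][...,::-1]); np.savez('w1.npz',P=P,**f)
z=P[...,2]; d=np.hypot(P[...,0]-.502,P[...,1]-.116)
for n,m in [('holder',(z>.066)&(z<.072)&(d<.055)),('griptop',(z>.134)&(z<.145)&(d<.03)),('collar',(z>.0745)&(z<.081)&(d<.03))]:
    p=P[m]; 
    if len(p): print(n,len(p),cv2.minAreaRect((p[:,:2]*1000).astype(np.float32)),np.median(p[:,2]),cv2.minEnclosingCircle((p[:,:2]*1000).astype(np.float32)))
E
```

```text
[0.47881834 0.15985122 0.30035858] [-4.89850050e-04  2.26109263e-01  9.74101819e-01  8.86821955e-05] 1.45
holder 1154 ((500.0470886230469, 114.13197326660156), (70.32791900634766, 70.59357452392578), 8.60208511352539) 0.07138121430394528 ((499.32330322265625, 114.69821166992188), 48.56642150878906)
griptop 283 ((499.9014892578125, 114.47001647949219), (17.94442367553711, 18.086734771728516), 23.609060287475586) 0.14163375016228025 ((499.9060974121094, 114.39057922363281), 11.926825523376465)
collar 201 ((497.14410400390625, 117.05924987792969), (32.83573913574219, 25.230083465576172), 50.19179916381836) 0.0797094569327928 ((499.63568115234375, 114.68968200683594), 16.7225284576416)
```

View pics/w1.png

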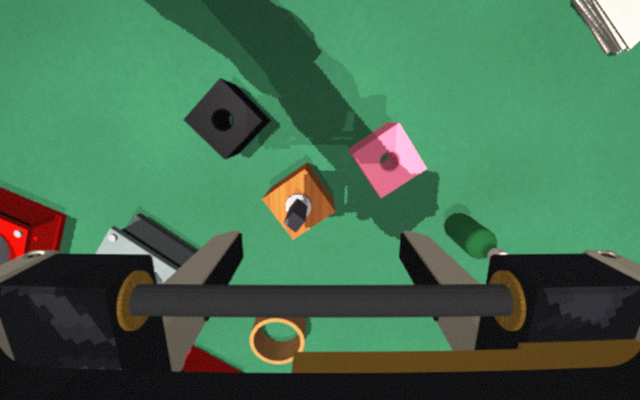

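Wrist view: the drift grip is at about (296,212) on the wooden block (298,200), and the pink (390,160) and black (222,120) look-alikes are clear of the reach. Measured drift centre is (0.500, 0.1145), with the flats at 23.6°.

```bash
python3 -c "
from h import *
go([.5,.1145,.19],np.radians(23.6));go([.5,.1145,.103],np.radians(23.6));go([.5,.1145,.103],np.radians(23.6-90))"
```

```text
shift [-0.2002 -0.1624  0.5516] turn [-3.0000e-04 -2.8000e-03  1.4111e+00] cur yaw deg 64.02549112603083 j7 0.7859213317478054 t 1.5
shift [-0.2007 -0.1625  0.9866] turn [-3.0000e-04 -2.8000e-03  1.4111e+00] cur yaw deg 64.02549112603083 j7 0.7859213317478054 t 1.5
shift [-0.2007 -0.1625  0.9866] turn [ 1.7000e-03 -2.2000e-03 -1.7305e+00] cur yaw deg 64.02549112603083 j7 0.7859213317478054 t 1.5
```

{"api": "step_arm", "payload": {
  "plan": [
    [1,[-0.05,-0.04,0.14],[0,0,0.25]],
    [1,[-0.1,-0.08,0.28],[0,0,0.5]],
    [1,[-0.15,-0.12,0.4],[0,0,0.75]],
    [1,[-0.2,-0.162,0.45],[0,0,1]],
    [1,[-0.2,-0.162,0.45],[0,0,1]],
    [1,[-0.2,-0.162,0.45],[0,0,1]]
  ]
}}

```text
time: 2.1
tool_pos: [0.5003, 0.1153, 0.2108]
eef_rot: [-0.0, 0.457, 0.889, 0.0]
force: [0.1, -0.3, -0.1]
gripper_width: 0.998
finger_force: 0.0
```

{"api": "step_arm", "payload": {
  "plan": [
    [1,[0,0,0],[0,0,0.2]],
    [1,[0,0,0],[0,0,0.41]],
    [1,[0,0,0],[0,0,0.41]],
    [1,[0,0,0],[0,0,0.41]],
    [1,[0,0,0],[0,0,0.41]]
  ]
}}

```text
time: 2.6
tool_pos: [0.5006, 0.114, 0.2111]
eef_rot: [0.0, 0.546, 0.837, 0.0]
force: [0.8, -0.9, 0.6]
gripper_width: 1.003
finger_force: 0.0
```

```bash
python3 - <<'E'
from h import *
s=monitor.state();f=eyes.grab_frame('wrist'); T=wristT(s,f);P=cloud(f,T)
print(s['tool_pos'],s['time'],s['force'])
z=P[...,2]; d=np.hypot(P[...,0]-.502,P[...,1]-.116)
for n,m in [('griptop',(z>.134)&(z<.145)&(d<.03))]:
    p=P[m]; 
    if len(p): r=cv2.minAreaRect((p[:,:2]*1000).astype(np.float32)); print(n,len(p),r,np.median(p[:,2])); c=np.array(r[0])/1000
go([*c,.103],np.radians(23.6))
E
```

```text
[0.50060529 0.1139903  0.21110037] 2.6 [ 0.78968317 -0.85839336  0.5535881 ]
griptop 542 ((499.9517822265625, 115.19087982177734), (17.598514556884766, 17.759145736694336), 23.95098876953125) 0.14178503051940788
shift [ 8.100e-03 -3.000e-04  5.398e-01] turn [ 0.0012 -0.0005  0.0032] cur yaw deg 23.69081130308318 j7 0.2970778675307112 t 2.65
```

{"api": "step_arm", "payload": {
  "plan": [
    [1,[0.006,0,0.2],[0,0,0]],
    [1,[0.006,0,0.4],[0,0,0]],
    [1,[0.006,0,0.54],[0,0,0]],
    [1,[0.006,0,0.54],[0,0,0]],
    [1,[0.006,0,0.54],[0,0,0]],
    [0,[0.006,0,0.54],[0,0,0]],
    [-1,[0.006,0,0.54],[0,0,0]],
    [-1,[0.006,0,0.54],[0,0,0]],
    [-1,[0.006,0,0.54],[0,0,0]],
    [-1,[0.006,0,0.54],[0,0,0]],
    [-1,[0.006,0,0.54],[0,0,0]],
    [-1,[0.006,0,0.54],[0,0,0]]
  ],
  "squeeze": 50
}}

```text
time: 3.85
tool_pos: [0.5001, 0.1143, 0.1027]
eef_rot: [-0.0, 0.548, 0.837, -0.0]
force: [0.2, -1.4, 0.9]
gripper_width: 0.449
finger_force: 0.0
```

Still closing, so I wait and keep holding.

{"api": "step_arm", "payload": {
  "plan": [
    [-1,[0,0,0],[0,0,0]],
    [-1,[0,0,0],[0,0,0]],
    [-1,[0,0,0],[0,0,0]],
    [-1,[0,0,0],[0,0,0]],
    [-1,[0,0,0],[0,0,0]],
    [-1,[0,0,0],[0,0,0]]
  ]
}}

```text
time: 4.45
tool_pos: [0.5003, 0.1143, 0.1026]
eef_rot: [0.0, 0.548, 0.837, 0.0]
force: [1.3, 0.5, -1.0]
gripper_width: 0.196
finger_force: 50.0
```

```bash
python3 -c "
from h import *
s=monitor.state();print(s['gripper_width'],s['finger_force'],s['force'],s['tool_pos'],s['time'])"
```

```text
0.19621284372581008 49.998523592948914 [ 1.25245319  0.50467425 -1.04239267] [0.50028496 0.11434278 0.10261041] 4.45
```

{"api": "step_arm", "payload": {
  "plan": [
    [-1,[0,0,-0.1],[0,0,0]],
    [-1,[0,0,-0.2],[0,0,0]],
    [-1,[0,0,-0.35],[0,0,0]],
    [-1,[0,0,-0.5],[0,0,0]],
    [-1,[0,0,-0.65],[0,0,0]],
    [-1,[0,0,-0.8],[0,0,0]],
    [-1,[0,0,-0.8],[0,0,0]],
    [-1,[0,0,-0.8],[0,0,0]],
    [-1,[0,0,-0.8],[0,0,0]],
    [-1,[0,0,-0.8],[0,0,0]]
  ]
}}

```text
time: 5.45
tool_pos: [0.4989, 0.1141, 0.2608]
eef_rot: [-0.001, 0.548, 0.837, -0.002]
force: [0.1, 0.9, -2.4]
gripper_width: 0.195
finger_force: 50.0
```

```bash
python3 -c "
from h import *
s=monitor.state();print(s['gripper_width'],s['finger_force'],s['force'],s['tool_pos'],s['joints'])
go([.50,-.07,.262])
go([.4985,-.1527,.235])"
```

```text
0.1952074227176926 49.998573660850525 [ 0.09717642  0.87249001 -2.39858235] [0.49891844 0.1140928  0.26077642] [-0.47106472  0.37571146  0.28778243  1.7704217  -0.12230966  1.01722982
  0.27361873]
shift [-0.846  -0.3628 -0.005 ] turn [-0.0085 -0.0011 -0.    ] cur yaw deg 23.549139891102456 j7 0.27361873120578517 t 5.45
shift [-1.2221 -0.5343  0.1305] turn [-0.0085 -0.0011 -0.    ] cur yaw deg 23.549139891102456 j7 0.27361873120578517 t 5.45
```

```bash
python3 -c "
from h import *
go([.527,-.217,.262])"
```

```text
shift [-1.5737 -0.5327 -0.0047] turn [-0.0085 -0.0011 -0.    ] cur yaw deg 23.549139891102456 j7 0.27361873120578517 t 5.45
```

{"api": "step_arm", "payload": {
  "plan": [
    [-1,[-0.15,-0.05,0],[0,0,0]],
    [-1,[-0.35,-0.12,0],[0,0,0]],
    [-1,[-0.55,-0.19,0],[0,0,0]],
    [-1,[-0.75,-0.25,0],[0,0,0]],
    [-1,[-0.8,-0.27,0],[0,0,0]]
  ]
}}

```text
time: 5.95
tool_pos: [0.5138, -0.0607, 0.2618]
eef_rot: [0.001, 0.552, 0.834, -0.002]
force: [0.4, -0.2, -1.7]
gripper_width: 0.191
finger_force: 50.0
```

{"api": "step_arm", "payload": {
  "plan": [
    [-1,[-0.15,-0.05,0],[0,0,0]],
    [-1,[-0.35,-0.12,0],[0,0,0]],
    [-1,[-0.55,-0.19,0],[0,0,0]],
    [-1,[-0.7,-0.24,0],[0,0,0]],
    [-1,[-0.77,-0.26,0],[0,0,0]],
    [-1,[-0.77,-0.26,0],[0,0,0]],
    [-1,[-0.77,-0.26,0],[0,0,0]],
    [-1,[-0.77,-0.26,0],[0,0,0]],
    [-1,[-0.77,-0.26,0],[0,0,0]]
  ]
}}

```text
time: 6.85
tool_pos: [0.5288, -0.2135, 0.2626]
eef_rot: [-0.0, 0.546, 0.837, 0.001]
force: [0.6, 1.2, -2.5]
gripper_width: 0.194
finger_force: 50.0
```

```bash
python3 - <<'E'
from h import *
s=monitor.state();f=eyes.grab_frame('wrist'); T=wristT(s,f);P=cloud(f,T)
print(s['tool_pos'],s['time'],s['force'])
im=np.ascontiguousarray(f['pixels'][...,::-1])
z=P[...,2]; d=np.hypot(P[...,0]-.4985,P[...,1]+.1527)
hm=(z>.105)&(z<.12)&(d<.05)
p=(P[hm][:,:2]*1000).astype(np.float32); print('housing',len(p),cv2.minEnclosingCircle(p),np.median(z[hm]))
c=np.array(cv2.minEnclosingCircle(p)[0])/1000
ho=(np.hypot(P[...,0]-c[0],P[...,1]-c[1])<.02)&(z<.108); print('hole',ho.sum())
# hole rim: housing pixels' hole contour
m=hm.astype(np.uint8)*255; cs,hi=cv2.findContours(m,cv2.RETR_CCOMP,cv2.CHAIN_APPROX_NONE)
for k,cc in enumerate(cs):
    if len(cc)>25:
        e=cv2.fitEllipse(cc); pts=P[cc[:,0,1],cc[:,0,0]]; ok=abs(pts[:,2]-.113)<.004
        print(k,hi[0][k][3],len(cc),e, cv2.minEnclosingCircle((pts[ok,:2]*1000).astype(np.float32)))
pl=(z>.06)&(z<.085)&(d<.1); p=(P[pl][:,:2]*1000).astype(np.float32); print('plate',len(p),cv2.minAreaRect(p))
cv2.imwrite('pics/w2.png',im); np.savez('w2.npz',P=P)
E
```

```text
[ 0.52884963 -0.2135189   0.26262654] 6.85 [ 0.63726561  1.18269719 -2.53252206]
housing 3451 ((498.3773498535156, -153.0433807373047), 34.9512939453125) 0.11381600116109941
hole 458
0 -1 200 ((317.79833984375, 121.29507446289062), (68.92999267578125, 70.33391571044922), 179.1942138671875) ((498.37744140625, -153.0433807373047), 34.95122146606445)
8 0 69 ((317.8738708496094, 121.68793487548828), (24.3591251373291, 25.23098373413086), 171.24998474121094) ((498.4034729003906, -152.69895935058594), 12.550198554992676)
plate 6979 ((492.1185607910156, -155.826416015625), (120.6304931640625, 110.30757141113281), 26.72793197631836)
```

View pics/w2.png

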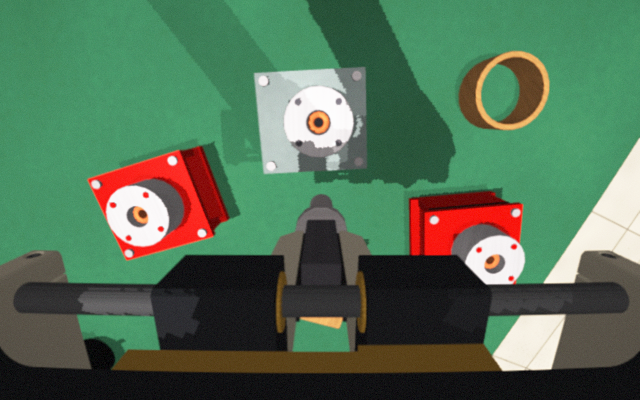

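Wrist view: the grey stand's bore is at (318,122), unobstructed and clear of the red look-alikes. It measures (0.4984, -0.1528), 7.0 mm from the plate centre, as described.

```bash
python3 -c "
from h import *
go([.4984,-.1528,.222],np.radians(23.6))"
```

```text
shift [ 0.341  -0.0161  0.2039] turn [ 0.0009 -0.0017  0.0042] cur yaw deg 23.71918722833553 j7 0.9321309025414989 t 6.9
```

{"api": "step_arm", "payload": {
  "plan": [
    [-1,[0.15,-0.008,0],[0,0,0]],
    [-1,[0.3,-0.016,0],[0,0,0]],
    [-1,[0.34,-0.016,0.1],[0,0,0]],
    [-1,[0.34,-0.016,0.2],[0,0,0]],
    [-1,[0.34,-0.016,0.2],[0,0,0]],
    [-1,[0.34,-0.016,0.2],[0,0,0]],
    [-1,[0.34,-0.016,0.2],[0,0,0]],
    [-1,[0.34,-0.016,0.2],[0,0,0]]
  ]
}}

```text
time: 7.7
tool_pos: [0.499, -0.1554, 0.2237]
eef_rot: [0.001, 0.548, 0.836, 0.0]
force: [-0.3, 0.3, -2.0]
gripper_width: 0.193
finger_force: 50.0
```

```bash
python3 - <<'E'
from h import *
p=[];fr=[]
for _ in range(3):
    s=monitor.state(); eyes.grab_frame('top'); p.append(s['tool_pos']); fr.append(s['force'])
print(np.round(p,4),np.round(fr,1), s['eef_rot'])
go([.4984,-.1528,.205],np.radians(23.6))
f=eyes.grab_frame('side'); cv2.imwrite('pics/s2.png',cv2.resize(f['pixels'][130:310,260:440,::-1],None,fx=3,fy=3,interpolation=cv2.INTER_CUBIC))
E
```

```text
[[ 0.499  -0.1554  0.2237]
 [ 0.4989 -0.1553  0.2235]
 [ 0.4987 -0.1552  0.2233]] [[-0.3  0.3 -2. ]
 [ 0.1  0.5 -2.5]
 [ 0.6 -0.1 -3.1]] [6.64054744e-04 5.48093895e-01 8.36416527e-01 1.84307529e-04]
shift [0.0112 0.0037 0.0909] turn [ 0.0016  0.0014 -0.0023] cur yaw deg 23.532734080158082 j7 0.8514149142515721 t 7.85
```

View pics/s2.png

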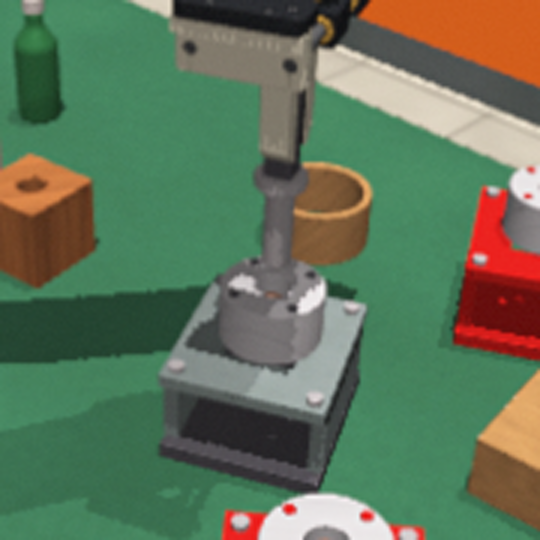

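The side view shows the drift hanging upright above the housing at (275,265), slightly behind the bore. I correct by about 2 mm and feel down slowly.

{"api": "step_arm", "payload": {
  "plan": [
    [-1,[0.012,0.003,0.01],[0,0,0]],
    [-1,[0.012,0.003,0.02],[0,0,0]],
    [-1,[0.012,0.003,0.03],[0,0,0]],
    [-1,[0.012,0.003,0.04],[0,0,0]],
    [-1,[0.012,0.003,0.05],[0,0,0]],
    [-1,[0.012,0.003,0.06],[0,0,0]],
    [-1,[0.012,0.003,0.066],[0,0,0]],
    [-1,[0.012,0.003,0.072],[0,0,0]],
    [-1,[0.012,0.003,0.072],[0,0,0]],
    [-1,[0.012,0.003,0.072],[0,0,0]]
  ]
}}

```text
time: 8.9
tool_pos: [0.4979, -0.1524, 0.2083]
eef_rot: [0.0, 0.548, 0.837, -0.0]
force: [-0.3, 0.6, -2.3]
gripper_width: 0.189
finger_force: 50.0
```

```bash
python3 - <<'E'
from h import *
s=monitor.state();print(s['tool_pos'],s['force'])
go([.4984,-.1528,.205],np.radians(23.6))
E
```

```text
[ 0.49793428 -0.15242459  0.20828088] [-0.32463744  0.62423947 -2.33607345]
shift [-0.0027  0.0014  0.0164] turn [-0.      0.0001 -0.0017] cur yaw deg 23.551560389137084 j7 0.8546654845383462 t 8.9
```

{"api": "step_arm", "payload": {
  "plan": [
    [-1,[0,0,0.005],[0,0,0]],
    [-1,[0,0,0.01],[0,0,0]],
    [-1,[0,0,0.015],[0,0,0]],
    [-1,[0,0,0.02],[0,0,0]],
    [-1,[0,0,0.025],[0,0,0]],
    [-1,[0,0,0.03],[0,0,0]],
    [-1,[0,0,0.03],[0,0,0]],
    [-1,[0,0,0.03],[0,0,0]]
  ]
}}

```text
time: 9.7
tool_pos: [0.4979, -0.1524, 0.2022]
eef_rot: [-0.0, 0.548, 0.837, -0.0]
force: [0.5, 0.7, -3.4]
gripper_width: 0.192
finger_force: 50.0
```

{"api": "step_arm", "payload": {
  "plan": [
    [-1,[0,0,0.005],[0,0,0]],
    [-1,[0,0,0.01],[0,0,0]],
    [-1,[0,0,0.015],[0,0,0]],
    [-1,[0,0,0.02],[0,0,0]],
    [-1,[0,0,0.025],[0,0,0]],
    [-1,[0,0,0.025],[0,0,0]],
    [-1,[0,0,0.025],[0,0,0]]
  ]
}}

```text
time: 10.4
tool_pos: [0.4979, -0.1524, 0.1972]
eef_rot: [-0.0, 0.548, 0.837, -0.0]
force: [-0.1, -0.3, -2.0]
gripper_width: 0.19
finger_force: 50.0
```

No contact 8 mm below the mouth height, so the nose is in the bore. I press on slowly.

{"api": "step_arm", "payload": {
  "plan": [
    [-1,[0,0,0.005],[0,0,0]],
    [-1,[0,0,0.01],[0,0,0]],
    [-1,[0,0,0.015],[0,0,0]],
    [-1,[0,0,0.02],[0,0,0]],
    [-1,[0,0,0.025],[0,0,0]],
    [-1,[0,0,0.025],[0,0,0]]
  ]
}}

```text
time: 11.0
tool_pos: [0.4978, -0.1524, 0.1921]
eef_rot: [-0.0, 0.548, 0.837, -0.0]
force: [0.2, -0.4, -1.0]
gripper_width: 0.189
finger_force: 50.0
```

{"api": "step_arm", "payload": {
  "plan": [
    [-1,[0,0,0.005],[0,0,0]],
    [-1,[0,0,0.01],[0,0,0]],
    [-1,[0,0,0.015],[0,0,0]],
    [-1,[0,0,0.02],[0,0,0]],
    [-1,[0,0,0.02],[0,0,0]]
  ]
}}

```text
time: 11.5
tool_pos: [0.498, -0.1525, 0.1889]
eef_rot: [0.0, 0.548, 0.837, 0.0]
force: [-1.9, -0.3, 4.7]
gripper_width: 0.189
finger_force: 50.0
```

{"api": "step_arm", "payload": {
  "plan": [
    [-1,[0,0,0.005],[0,0,0]],
    [-1,[0,0,0.01],[0,0,0]],
    [-1,[0,0,0.01],[0,0,0]]
  ]
}}

```text
time: 11.8
tool_pos: [0.4979, -0.1524, 0.1867]
eef_rot: [0.0, 0.548, 0.837, 0.0]
force: [-0.4, 0.1, 1.0]
gripper_width: 0.192
finger_force: 50.0
```

{"api": "step_arm", "payload": {
  "plan": [
    [-1,[0,0,0.005],[0,0,0]],
    [-1,[0,0,0.01],[0,0,0]],
    [-1,[0,0,0.01],[0,0,0]]
  ]
}}

```text
time: 12.1
tool_pos: [0.4977, -0.1523, 0.1835]
eef_rot: [-0.0, 0.548, 0.837, -0.0]
force: [-0.3, -0.8, -2.8]
gripper_width: 0.192
finger_force: 50.0
```

```bash
python3 - <<'E'
from h import *
for _ in range(3):
    s=monitor.state(); print(s['tool_pos'],s['force'])
    f=eyes.grab_frame('side')
cv2.imwrite('pics/s3.png',cv2.resize(f['pixels'][150:300,280:420,::-1],None,fx=4,fy=4,interpolation=cv2.INTER_CUBIC))
P=cloud(f); z=P[...,2]; d=np.hypot(P[...,0]-.498,P[...,1]+.1525)
m=(d<.036)&(z>.08)&(z<.2)
hh,e=np.histogram(z[m],np.arange(.09,.2,.004)); print(list(zip(np.round(e,3),hh)))
r=d[m]; 
for a in np.arange(.1,.19,.004):
    k=m&(z>a)&(z<a+.004)
    if k.any(): print(round(a,3),k.sum(),'width mm',1000*np.ptp(P[k]@(np.cross([0,0,1],[.47,.41,0])/.624)))
E
```

```text
[ 0.49772465 -0.15231772  0.18352643] [-0.27270945 -0.76615733 -2.75241907]
[ 0.49765141 -0.15228212  0.18353981] [-0.56079926  0.77402318 -2.8448068 ]
[ 0.49764973 -0.1522712   0.18360753] [ 0.35530481  1.56030055 -2.4195616 ]
[(np.float64(0.09), np.int64(49)), (np.float64(0.094), np.int64(52)), (np.float64(0.098), np.int64(53)), (np.float64(0.102), np.int64(51)), (np.float64(0.106), np.int64(58)), (np.float64(0.11), np.int64(227)), (np.float64(0.114), np.int64(278)), (np.float64(0.118), np.int64(19)), (np.float64(0.122), np.int64(16)), (np.float64(0.126), np.int64(15)), (np.float64(0.13), np.int64(20)), (np.float64(0.134), np.int64(11)), (np.float64(0.138), np.int64(17)), (np.float64(0.142), np.int64(20)), (np.float64(0.146), np.int64(6)), (np.float64(0.15), np.int64(6)), (np.float64(0.154), np.int64(30)), (np.float64(0.158), np.int64(77)), (np.float64(0.162), np.int64(29)), (np.float64(0.166), np.int64(19)), (np.float64(0.17), np.int64(23)), (np.float64(0.174), np.int64(7)), (np.float64(0.178), np.int64(12)), (np.float64(0.182), np.int64(18)), (np.float64(0.186), np.int64(28)), (n
[... 189 characters left out ...]
h mm 67.21345723371819
0.116 22 width mm 43.63108608251037
0.12 15 width mm 17.558615881776152
0.124 18 width mm 17.689302500684846
0.128 18 width mm 17.643606247411235
0.132 14 width mm 17.482329172075595
0.136 17 width mm 15.347728736103294
0.14 15 width mm 17.007357948977507
0.144 15 width mm 15.271909100733561
0.148 1 width mm 0.0
0.152 19 width mm 30.283459554914792
0.156 36 width mm 32.076929933862516
0.16 78 width mm 32.20857239748798
0.164 20 width mm 20.376017610853946
0.168 23 width mm 20.504821577500888
0.172 11 width mm 20.3917217167624
0.176 11 width mm 21.666727293100596
0.18 15 width mm 25.190046741651763
0.184 19 width mm 26.76453461646844
0.188 27 width mm 28.403585297501255
```

View pics/s3.png

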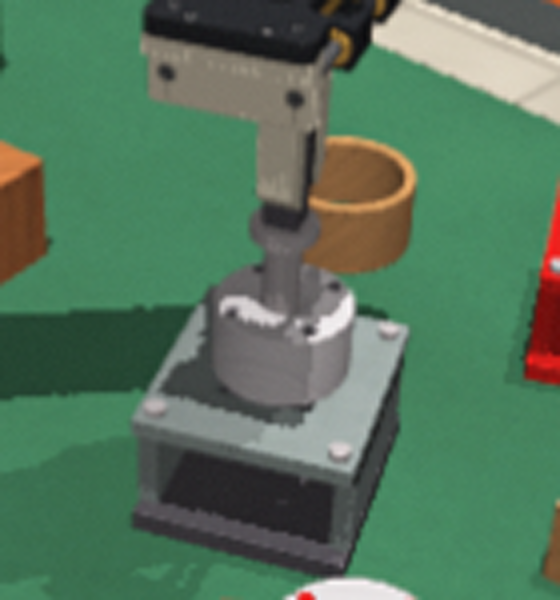

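The side crop shows the shank well inside the bore and the collar still right below the fingertips, so the drift has not slipped. The low force fits stick-slip of the bushing. I continue slowly.

{"api": "step_arm", "payload": {
  "plan": [
    [-1,[0,0,0.005],[0,0,0]],
    [-1,[0,0,0.01],[0,0,0]],
    [-1,[0,0,0.01],[0,0,0]]
  ]
}}

```text
time: 12.55
tool_pos: [0.4978, -0.1524, 0.1821]
eef_rot: [-0.0, 0.548, 0.837, -0.0]
force: [0.2, 0.2, -2.9]
gripper_width: 0.193
finger_force: 50.0
```

{"api": "step_arm", "payload": {
  "plan": [
    [-1,[0,0,0.005],[0,0,0]],
    [-1,[0,0,0.01],[0,0,0]],
    [-1,[0,0,0.01],[0,0,0]]
  ]
}}

```text
time: 12.85
tool_pos: [0.4979, -0.1523, 0.1801]
eef_rot: [-0.0, 0.548, 0.837, -0.0]
force: [0.5, 0.3, -2.0]
gripper_width: 0.191
finger_force: 50.0
```

{"api": "step_arm", "payload": {
  "plan": [
    [-1,[0,0,0.005],[0,0,0]],
    [-1,[0,0,0.01],[0,0,0]],
    [-1,[0,0,0.01],[0,0,0]]
  ]
}}

```text
time: 13.15
tool_pos: [0.4979, -0.1525, 0.1783]
eef_rot: [0.0, 0.548, 0.837, -0.0]
force: [-0.4, 1.0, -0.1]
gripper_width: 0.191
finger_force: 50.0
```

{"api": "step_arm", "payload": {
  "plan": [
    [-1,[0,0,0.005],[0,0,0]],
    [-1,[0,0,0.01],[0,0,0]]
  ]
}}

```text
time: 13.35
tool_pos: [0.4979, -0.1524, 0.1766]
eef_rot: [0.0, 0.548, 0.837, 0.0]
force: [-1.4, 1.0, 1.3]
gripper_width: 0.189
finger_force: 50.0
```

{"api": "step_arm", "payload": {
  "plan": [
    [-1,[0,0,0.005],[0,0,0]],
    [-1,[0,0,0.01],[0,0,0]]
  ]
}}

```text
time: 13.55
tool_pos: [0.4979, -0.1524, 0.1741]
eef_rot: [0.0, 0.548, 0.837, -0.0]
force: [-0.6, 0.4, -1.6]
gripper_width: 0.185
finger_force: 50.0
```

{"api": "step_arm", "payload": {
  "plan": [
    [-1,[0,0,0.005],[0,0,0]],
    [-1,[0,0,0.01],[0,0,0]]
  ]
}}

```text
time: 13.75
tool_pos: [0.498, -0.1525, 0.1718]
eef_rot: [0.0, 0.548, 0.837, -0.0]
force: [-0.1, -0.2, -1.3]
gripper_width: 0.191
finger_force: 50.0
```

```bash
python3 - <<'E'
from h import *
f=eyes.grab_frame('side')
cv2.imwrite('pics/s4.png',cv2.resize(f['pixels'][180:300,300:400,::-1],None,fx=5,fy=5,interpolation=cv2.INTER_CUBIC))
P=cloud(f); z=P[...,2]; d=np.hypot(P[...,0]-.498,P[...,1]+.1525)
m=(d<.02)&(z<.06); print(m.sum(), P[m][:12], np.median(f['pixels'][m],0) if m.any() else 0); print(monitor.state()['force'])
E
```

```text
28 [[ 0.48011881 -0.14585364  0.01273068]
 [ 0.48076585 -0.14808324  0.01379553]
 [ 0.4823491  -0.14944941  0.01371949]
 [ 0.48425636 -0.15052343  0.01325282]
 [ 0.47939038 -0.14947127  0.01277926]
 [ 0.47948597 -0.15218873  0.01451079]
 [ 0.48257562 -0.15218066  0.01259933]
 [ 0.48401179 -0.15367768  0.01269938]
 [ 0.48508851 -0.15549474  0.01323184]
 [ 0.4861097  -0.15735599  0.01382748]
 [ 0.48872998 -0.15780369  0.0125051 ]
 [ 0.48007486 -0.15457898  0.01295549]] [42.  41.5 43.5]
[ 0.52289828 -0.6037353  -2.71327713]
```

View pics/s4.png

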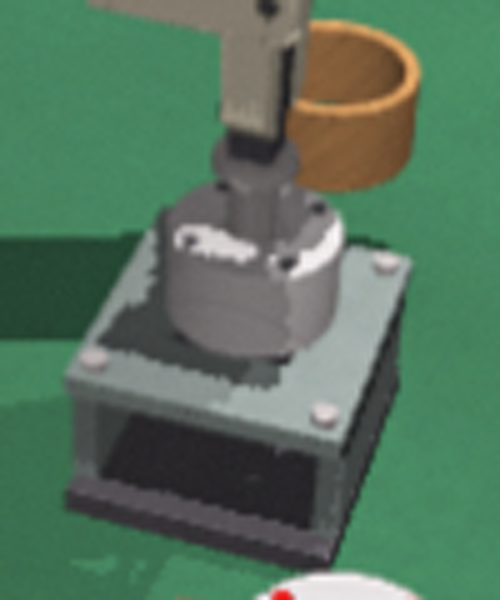

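```bash
python3 - <<'E'
from h import *
f=eyes.grab_frame('side'); P=cloud(f); z=P[...,2]; d=np.hypot(P[...,0]-.498,P[...,1]+.1525)
m=(d<.03)&(z<.066)
for v,u in np.argwhere(m)[:70]: print(u,v,np.round(P[v,u]*1000,1),round(d[v,u]*1000,1),f['pixels'][v,u])
s=monitor.state(); print(s['tool_pos'],s['force'],s['time'])
E
```

```text
335 264 [ 475.2 -133.1   12.9] 30.0 [58 61 61]
336 264 [ 476.5 -134.8   13.3] 27.9 [64 67 67]
336 265 [ 473.4 -137.8   14.3] 28.7 [45 44 46]
337 265 [ 473.4 -140.7   16.2] 27.3 [50 50 51]
338 265 [ 478.5 -138.7   11.9] 23.9 [50 51 53]
339 265 [ 477.5 -142.4   14.9] 22.8 [55 55 56]
340 265 [ 479.2 -143.8   14.7] 20.7 [63 66 65]
336 266 [ 471.2 -140.    14.3] 29.6 [40 39 42]
337 266 [ 473.3 -140.8   13.6] 27.3 [37 36 38]
338 266 [ 474.1 -142.9   14.5] 25.7 [39 36 39]
339 266 [ 476.5 -143.6   13.5] 23.3 [40 40 42]
340 266 [ 478.2 -144.8   13.2] 21.3 [43 41 44]
341 266 [ 480.  -146.    12.9] 19.1 [49 49 49]
342 266 [ 481.6 -147.3   12.8] 17.2 [52 51 54]
343 266 [ 481.3 -150.4   14.9] 16.8 [56 58 58]
344 266 [ 483.8 -150.9   13.8] 14.3 [60 63 62]
337 267 [ 472.2 -142.    12.3] 27.9 [41 39 42]
338 267 [ 471.5 -145.5   15. ] 27.4 [38 36 40]
339 267 [ 473.1 -146.8   14.9] 25.5 [40 39 41]
340 267 [ 475.7 -147.2   13.6] 22.9 [39 36 39]
341 267 [ 478.4 -147.6   12.1] 20.2 [40 38 41]
342 267 [ 479.2 -149.7   13. ] 19.0 [38 37 40]
343 267 [ 479.9 -151.8   14.1] 18.2 [39 37 41]
344 267 [ 481.2 -15
[... 1571 characters left out ...]
 38 40]
351 269 [ 487.4 -167.5   14.3] 18.4 [40 37 42]
352 269 [ 489.6 -168.3   13.3] 17.9 [42 40 42]
353 269 [ 491.2 -169.7   13.3] 18.5 [45 42 46]
354 269 [ 493.1 -170.8   12.8] 18.9 [50 51 52]
355 269 [ 493.3 -173.2   14.3] 21.2 [80 78 81]
356 269 [ 495.8 -173.9   13.2] 21.5 [82 81 84]
340 270 [ 468.9 -153.9   14. ] 29.2 [39 38 40]
341 270 [ 469.4 -156.3   15.2] 28.9 [39 37 40]
342 270 [ 472.4 -156.3   13.4] 25.9 [39 38 40]
343 270 [ 472.8 -158.6   14.6] 25.9 [39 38 41]
344 270 [ 475.4 -159.1   13.3] 23.5 [40 40 41]
345 270 [ 475.4 -161.8   15.2] 24.4 [39 38 40]
346 270 [ 477.7 -162.5   14.2] 22.7 [38 37 41]
[ 0.49796634 -0.15246976  0.17184688] [ 0.41735324 -0.10630322 -1.85393727] 13.85
```

The opening does not show the bushing: the plate edge hides the spot below the bore. With the nose 33 mm deep and no load, it should have dropped. I go 2 mm deeper, then lift and look into the bore.

{"api": "step_arm", "payload": {
  "plan": [
    [-1,[0,0,0.005],[0,0,0]],
    [-1,[0,0,0.01],[0,0,0]],
    [-1,[0,0,0.01],[0,0,0]],
    [-1,[0,0,0.01],[0,0,0]],
    [-1,[0,0,0.01],[0,0,0]]
  ]
}}

```text
time: 14.35
tool_pos: [0.4979, -0.1524, 0.1703]
eef_rot: [0.0, 0.548, 0.837, -0.0]
force: [0.6, -0.8, -3.6]
gripper_width: 0.193
finger_force: 50.0
```

{"api": "step_arm", "payload": {
  "plan": [
    [-1,[0,0,-0.05],[0,0,0]],
    [-1,[0,0,-0.1],[0,0,0]],
    [-1,[0,0,-0.15],[0,0,0]],
    [-1,[0,0,-0.25],[0,0,0]],
    [-1,[0,0,-0.35],[0,0,0]],
    [-1,[0,0,-0.46],[0,0,0]],
    [-1,[-0.15,0,-0.46],[0,0,0]],
    [-1,[-0.34,0,-0.46],[0,0,0]],
    [-1,[-0.34,0,-0.46],[0,0,0]],
    [-1,[-0.34,0,-0.46],[0,0,0]],
    [-1,[-0.34,0,-0.46],[0,0,0]]
  ]
}}

```text
time: 15.45
tool_pos: [0.5248, -0.2134, 0.2624]
eef_rot: [-0.001, 0.547, 0.837, 0.0]
force: [0.2, 1.6, -1.8]
gripper_width: 0.187
finger_force: 50.0
```

```bash
python3 - <<'E'
from h import *
s=monitor.state();f=eyes.grab_frame('wrist'); T=wristT(s,f);P=cloud(f,T)
z=P[...,2]; d=np.hypot(P[...,0]-.4984,P[...,1]+.1528)
m=(np.abs(z-.114)<.003)&(d<.04); v,u=np.argwhere(m).mean(0).astype(int); print(s['tool_pos'],u,v)
print(np.round(1000*z[v-16:v+17:4,u-16:u+17:4]).astype(int))
cv2.imwrite('pics/w3.png',cv2.resize(f['pixels'][v-40:v+40,u-50:u+50,::-1],None,fx=6,fy=6,interpolation=cv2.INTER_CUBIC))
E
```

```text
[ 0.52480649 -0.21344454  0.26241955] 321 123
[[114 114 114 114 113 114 114 115 113]
 [113 114 113 114 112 114 113 113 114]
 [114 114 107  35  35  36  88 115 114]
 [115 113  34  37  13  35  35 113 114]
 [114 113  36  35  15  19  35 102 113]
 [114 113  15  35  33  38  36 110 114]
 [114 113  87  35  34  35  77 114 113]
 [112 111 114 109  92 102 112 114 114]
 [113 114 114 114 113 114 115 113 114]]
```

View pics/w3.png

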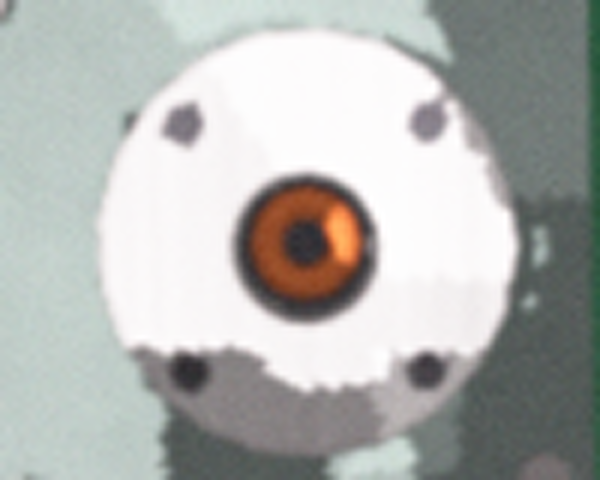

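Looking down the empty bore (307,243), the bushing's top reads z = 35 mm, so it stands on the base. Now I return to the holder.

```bash
python3 -c "
from h import *
go([.5003,.1143,.26],np.radians(23.6))"
```

```text
shift [1.5495 0.5443 0.0142] turn [ 0.0004 -0.0028  0.0017] cur yaw deg 23.647814988188347 j7 0.9339911390044308 t 15.5
```

{"api": "step_arm", "payload": {
  "plan": [
    [-1,[0.15,0.05,0],[0,0,0]],
    [-1,[0.35,0.12,0],[0,0,0]],
    [-1,[0.55,0.19,0],[0,0,0]],
    [-1,[0.75,0.26,0],[0,0,0]],
    [-1,[0.8,0.28,0],[0,0,0]]
  ]
}}

```text
time: 16.0
tool_pos: [0.5116, -0.0377, 0.2622]
eef_rot: [-0.002, 0.543, 0.84, 0.002]
force: [1.1, 0.4, -1.8]
gripper_width: 0.193
finger_force: 50.0
```

{"api": "step_arm", "payload": {
  "plan": [
    [-1,[0.15,0.05,0],[0,0,0]],
    [-1,[0.35,0.12,0],[0,0,0]],
    [-1,[0.55,0.19,0],[0,0,0]],
    [-1,[0.7,0.25,0],[0,0,0]],
    [-1,[0.75,0.264,0],[0,0,0]],
    [-1,[0.75,0.264,0],[0,0,0]],
    [-1,[0.75,0.264,0.2],[0,0,0]],
    [-1,[0.75,0.264,0.35],[0,0,0]],
    [-1,[0.75,0.264,0.4],[0,0,0]],
    [-1,[0.75,0.264,0.4],[0,0,0]],
    [-1,[0.75,0.264,0.4],[0,0,0]],
    [-1,[0.75,0.264,0.4],[0,0,0]]
  ]
}}

```text
time: 17.2
tool_pos: [0.5023, 0.1126, 0.1839]
eef_rot: [0.001, 0.548, 0.836, 0.001]
force: [0.3, 0.8, -2.5]
gripper_width: 0.19
finger_force: 50.0
```

```bash
python3 -c "
from h import *
print(monitor.state()['tool_pos'],monitor.state()['force'])
go([.5003,.1143,.165],np.radians(23.6));go([.5003,.1143,.104],np.radians(23.6))"
```

```text
[0.50232111 0.11256354 0.18389523] [ 0.27639007  0.75201657 -2.52908782]
shift [ 0.0121 -0.0061  0.0944] turn [ 0.007   0.0016 -0.0033] cur yaw deg 23.504793691325936 j7 0.3190840632287196 t 17.2
shift [ 0.0123 -0.0072  0.3994] turn [ 0.007   0.0016 -0.0033] cur yaw deg 23.504793691325936 j7 0.3190840632287196 t 17.2
```

{"api": "step_arm", "payload": {
  "plan": [
    [-1,[0.012,-0.006,0.03],[0,0,0]],
    [-1,[0.012,-0.006,0.06],[0,0,0]],
    [-1,[0.012,-0.006,0.08],[0,0,0]],
    [-1,[0.012,-0.006,0.08],[0,0,0]],
    [-1,[0.012,-0.006,0.08],[0,0,0]],
    [-1,[0.012,-0.006,0.08],[0,0,0]]
  ]
}}

```text
time: 17.8
tool_pos: [0.4991, 0.1146, 0.1663]
eef_rot: [0.0, 0.548, 0.837, 0.0]
force: [0.3, 0.9, -2.0]
gripper_width: 0.189
finger_force: 50.0
```

```bash
python3 -c "
from h import *
print(monitor.state()['tool_pos'],monitor.state()['force'])
go([.5003,.1143,.104],np.radians(23.6))"
```

```text
[0.49908995 0.11460962 0.16634635] [ 0.28282642  0.88698726 -1.96473373]
shift [-0.0038  0.0048  0.3117] turn [ 0.0006  0.0003 -0.0019] cur yaw deg 23.54585673379676 j7 0.3232136014909747 t 17.8
```

{"api": "step_arm", "payload": {
  "plan": [
    [-1,[-0.003,0.005,0.01],[0,0,0]],
    [-1,[-0.003,0.005,0.025],[0,0,0]],
    [-1,[-0.003,0.005,0.04],[0,0,0]],
    [-1,[-0.003,0.005,0.055],[0,0,0]],
    [-1,[-0.003,0.005,0.07],[0,0,0]],
    [-1,[-0.003,0.005,0.07],[0,0,0]],
    [-1,[-0.003,0.005,0.07],[0,0,0]]
  ]
}}

```text
time: 18.5
tool_pos: [0.5, 0.1145, 0.1521]
eef_rot: [-0.0, 0.548, 0.837, -0.0]
force: [0.2, 0.7, -2.1]
gripper_width: 0.188
finger_force: 50.0
```

```bash
python3 -c "
from h import *
print(monitor.state()['tool_pos'],monitor.state()['force'],monitor.state()['wrist_torque'])
go([.5003,.1143,.1045],np.radians(23.6))"
```

```text
[0.50002445 0.11445547 0.15213698] [ 0.22402316  0.6695467  -2.06508969] [-0.04412115  0.05035074 -0.02853619]
shift [-0.0013  0.001   0.2382] turn [-0.0005  0.0001 -0.0017] cur yaw deg 23.55000454010812 j7 0.33164920362879574 t 18.5
```

In the hole without contact. I go down to just above home.

{"api": "step_arm", "payload": {
  "plan": [
    [-1,[-0.001,0.001,0.04],[0,0,0]],
    [-1,[-0.001,0.001,0.08],[0,0,0]],
    [-1,[-0.001,0.001,0.12],[0,0,0]],
    [-1,[-0.001,0.001,0.16],[0,0,0]],
    [-1,[-0.001,0.001,0.2],[0,0,0]],
    [-1,[-0.001,0.001,0.22],[0,0,0]],
    [-1,[-0.001,0.001,0.23],[0,0,0]],
    [-1,[-0.001,0.001,0.24],[0,0,0]],
    [-1,[-0.001,0.001,0.24],[0,0,0]],
    [-1,[-0.001,0.001,0.24],[0,0,0]]
  ]
}}

```text
time: 19.5
tool_pos: [0.5005, 0.1144, 0.1044]
eef_rot: [0.0, 0.548, 0.837, 0.0]
force: [-0.3, 0.2, -1.8]
gripper_width: 0.191
finger_force: 50.0
```

Another 1.5 mm to contact, then open slowly.

{"api": "step_arm", "payload": {
  "plan": [
    [-1,[0,0,0.004],[0,0,0]],
    [-1,[0,0,0.008],[0,0,0]],
    [-1,[0,0,0.008],[0,0,0]],
    [-1,[0,0,0.008],[0,0,0]]
  ]
}}

```text
time: 19.9
tool_pos: [0.5003, 0.1144, 0.1027]
eef_rot: [-0.0, 0.548, 0.837, -0.0]
force: [-0.4, 0.2, -1.0]
gripper_width: 0.191
finger_force: 50.0
```

{"api": "step_arm", "payload": {
  "plan": [
    [-0.5,[0,0,0],[0,0,0]],
    [-0.3,[0,0,0],[0,0,0]],
    [0,[0,0,0],[0,0,0]],
    [0.3,[0,0,0],[0,0,0]],
    [0.5,[0,0,0],[0,0,0]],
    [0.7,[0,0,0],[0,0,0]],
    [0.8,[0,0,0],[0,0,0]],
    [0.8,[0,0,0],[0,0,0]],
    [0.8,[0,0,0],[0,0,0]],
    [0.8,[0,0,0],[0,0,0]]
  ]
}}

```text
time: 20.9
tool_pos: [0.5003, 0.1144, 0.1026]
eef_rot: [-0.0, 0.548, 0.837, -0.0]
force: [-0.4, 0.1, 0.6]
gripper_width: 0.894
finger_force: 0.0
```

{"api": "step_arm", "payload": {
  "plan": [
    [0.8,[0,0,-0.1],[0,0,0]],
    [0.8,[0,0,-0.25],[0,0,0]],
    [0.8,[0,0,-0.45],[0,0,0]],
    [0.8,[0,0,-0.65],[0,0,0]],
    [0.8,[0,0,-0.65],[0,0,0]],
    [0.8,[0,0,-0.65],[0,0,0]],
    [0.8,[0,0,-0.65],[0,0,0]]
  ]
}}

```text
time: 21.6
tool_pos: [0.4992, 0.1143, 0.2315]
eef_rot: [-0.001, 0.548, 0.837, -0.001]
force: [-0.3, -0.3, -0.1]
gripper_width: 0.898
finger_force: 0.0
```

```bash
python3 - <<'E'
from h import *
s=monitor.state();f=eyes.grab_frame('wrist'); P=cloud(f,wristT(s,f)); z=P[...,2]; d=np.hypot(P[...,0]-.5,P[...,1]-.1145)
print(s['tool_pos'],s['force'],s['time'])
for n,m in [('grip',(z>.132)&(z<.2)&(d<.03)),('collar',(z>.0745)&(z<.085)&(d<.03))]:
    print(n,cv2.minAreaRect((P[m][:,:2]*1000).astype(np.float32)),np.median(z[m]))
E
```

```text
[0.49924882 0.11429574 0.23145359] [-0.31124385 -0.28816392 -0.14952082] 21.6
grip ((499.5809020996094, 114.40425872802734), (17.374401092529297, 18.72321128845215), 23.652748107910156) 0.14172139864072522
collar ((497.9367370605469, 116.79071044921875), (32.78270721435547, 27.861780166625977), 26.57428741455078) 0.07986910712568784
```

The drift is home: its top height matches the start reading (141.7 mm), and it is upright and centred.

```bash
python3 -c "
from h import *
print(bot.finish_job())"
```

```text
the job is handed in; nothing more can be done
None
```

The bushing is out and standing on the stand's base, the drift is back upright and fully home in the wooden holder, and the job was handed in at about 21.7 s; the hand-in call returned no verdict.

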